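Roll a sample tube into its V-block

ROBOT

A 7-joint arm with a two-finger parallel gripper is mounted at the origin on a cart in front of the work surface, level with it; the furniture and walls round the work are solid. World frame = base frame: x ahead of the robot, y to its left, z up, the work surface at z = 0. Lengths are in m, angles in rad, forces in N, time in s.
With the tool pointing down it reaches from about 0.35 to 0.9 m from the base axis. Payload 8.1 kg.
Tool frame: the origin (TCP) lies between the finger pads; the fingertips stand 11 mm ahead of it and the grasp point (between the pads) lies 8 mm behind it; z points along the fingers, y is the line along which they close (so a half turn about z gives the same grasp; the last joint's range is limited). The gripper opens to 92 mm and grips with 3 to 60 N. Pads are 19 mm wide; open, the fingers measure 130 mm over their backs; the gripper's body (75 mm by 190 mm) begins 47 mm behind the grasp point.
Start: joints at [1.049, 0.434, 0.025, 1.573, -0.012, 1.134, -0.075], TCP at [0.254, -0.571, 0.238] pointing down, gripper open.
Joint ranges: [-2.62, 2.62], [-0.44, 2.09], [-1.27, 1.32], [0.08, 2.57], [-1.32, 4.46], [0.12, 2], [-2.74, 2.74]. Speed limits (rad/s): [2.22, 2.22, 3.01, 3.01, 3.14, 3.14, 3.14].

INTERFACE

Orientations are given as a rotation vector (axis times angle).
In Python, from cell import observe, get_image, camera_params, sign_off gives the robot as it stands.
- The arm moves only by the shell command python3 -m pendant 'ROWS' [FORCE]. ROWS is JSON, one flat list of numbers, 7 for each row, row after row: the shift along the tool's x, y, z in m, then the turn, a rotation vector about the tool's x, y, z in rad, then the finger opening in m, from 0 to 0.0918. In form: [dx, dy, dz, rx, ry, rz, jaw, dx, dy, dz, rx, ry, rz, jaw, ...]. A call has 1 to 10 rows; each row shifts and turns the commanded pose from where the row before left it, along the tool's axes as they then stand; what a row does not reach is not made up. A row lasts 1/8 s, in which the tool goes at most 62.5 mm and 10.7 degrees, less where a joint would pass 70% of its speed; a pose out of reach is approached as far as the arm can. A call is refused whole if a number of a shift passes 0.0625 or a number of a turn 0.188, either way. A call with a gripper value outside its range is refused whole. The fingers move at their own pace and stop on an object; FORCE is the grip in N (left out, the last holds). Time passes only in rows, so rows that do not move let the fingers close. It gives the time, the measured TCP pose, the force, the opening and the grip force at its end, in the units of the state.
- observe(): the state, without advancing time (a new reading comes with each control period).
- get_image(name): name is "scene" or "top" or "wrist"; returns the picture (420x560x3 uint8, red, green, blue); there is no depth.
- camera_params(name): a dict with "intrinsics" (3x3 intrinsics, pixels), "dist" ([k1, k2, p1, p2, k3] as OpenCV has them; the pictures are not rectified), "eye" and "rotation" of the camera in the world; the wrist camera has in their place "T_tool_cam" (4x4, takes a point from camera to tool coordinates, whose origin is the TCP and whose axes are the flange's). Camera axes: x right, y down, z forward; pixel columns grow to the right and rows downward; lengths in m; the calibration is good to about 2 mm. A picture is of the moment at which its call begins: read the wrist's pose just before it. camera_params takes no time and is no camera call.
- sign_off(): hands the job in; it is judged then, once.
The state is a dict: "clock": time; "joints": joint angles; "dq": joint speeds; "joint_efforts": joint torques, N m; "position": TCP position; "ee_rot": TCP orientation; "force": force on the tool from outside, world axes, zero at the start; "ft_torque": the same for the moment, N m; "width": opening from 0.0 (shut) to 1.0 (fully open); "gripper_force": force on a finger pad.
Only numpy, scipy, OpenCV 4.12 (cv2) and the standard library are available. Lean on these libraries where they do the work, as an engineer would, in place of code of your own. Each camera call takes 0.05 s, during which the arm holds its last target. There are 200 camera calls.

TASK

Roll the steel sample tube along the bench, up the blue block's ramp and into its V, by gently pushing its side with the fingertips; do not pinch, slide or lift it. It should end lying still in the bottom of the V, along it, with both of its ends overhanging the block. Leave the timer, the vial and the carton where they stand.

Things in the scene. Friction and masses are not known exactly. Their poses are not given: they have to be found in the camera images.
- tube: Loose smooth steel tube (friction about 0.3) with black end plugs, 0.28 to 0.56 kg, 40 mm in diameter, 160 mm long, right (-y) of the V-block, parallel to the V within 0.12 rad. Origin: middle of the tube, on its axis. Own x along the tube; own z up at the start (red line), turning as it rolls. Pushed, it rolls square to its length, soon stops by itself on the bench, and rolls back off the ramp if let go there.
- v_block: Blue V-block, fixed to the bench, 90 mm along own x (the V's direction), 121 mm along own y. The tube rolls in towards own +y (roughly world +y). Origin: bench height, under the middle of the V's bottom line. Behind the V's bottom (3 mm high) a 35 degree face rises to a rim 26 mm high at y = 34 to 43 mm. No end walls; screw ears 9 mm high stick out 20 mm past each end at y = 23 to 43 mm.
- v_seat (a point): Where the middle of the tube lies when seated in the V and centred lengthwise: 27.4 mm above the V-block's origin. Axes as the V-block's. A thin black cord that hangs from the shelf may cross the picture here; it is no obstacle.
- v_crest (a point): Mid-length on the crest between ramp and V: 14 mm above the bench, 18 mm before the V's bottom line (own y = -18 mm). From here a straight 12.5 degree ramp falls to the bench at y = -78 mm, and on the other side a 35 degree face falls into the V. A tube pushed past the crest drops into the V by itself.
- timer: White timer, 62 x 58 x 18 mm, loose on the bench beside the block, on the side away from the robot. Origin at the centre of its underside. Bystander.
- vial: Standing glass vial with a red cap, 16 mm in diameter, 58 mm high, loose, on the far side of the lane. Origin at the centre of its underside. Bystander.
- reagent_box: Yellow carton, 51 x 95 x 75 mm high, loose, standing behind the V-block (its +y side), long side roughly square to the V. Origin at the centre of its underside. Bystander.

How it is judged:
On the way, in this order (a step that is already met when the one before it is completed fails the run):
1. the tube, still on the bench or the ramp, has rolled about half a turn from how it lay (its own z pointing more down than up) (angle between tube's own z axis and vertical above 2.2 rad and y of tube in the frame of v_seat below -0.025 m and height (world z) of tube below 0.038 m), for 0.04 s.
2. the tube lies in the V (y of tube in the frame of v_seat between -0.005 and 0.005 m and z of tube in the frame of v_seat between -0.005 and 0.005 m and x of tube in the frame of v_seat between -0.035 and 0.035 m and angle between the x axis of tube and the x axis of v_block, either way round below 0.06 rad), for 0.2 s.
At the end, for the whole second after the job is handed in: The tube lies at rest in the V: its middle within 5 mm of the seat point across the V and in height and within 35 mm of it along the V, parallel to the V within 0.06 rad (all of step 2 and linear speed of tube below 0.02 m/s and angular speed of tube below 0.4 rad/s); the robot touches nothing.
It fails at once if the tube is lifted (its middle more than 50 mm above the bench, or tilted end-up by more than 0.25 rad) (height (world z) of tube above 0.05 m or angle between tube's own x axis and vertical below 1.3208 rad or angle between tube's own x axis and vertical above 1.8208 rad).
It fails at once if the tube is pinched or pressed hard (more than 20 N between fingers and tube) (contact force between the fingers and tube above 20 N).
It fails at once if the timer is moved more than 20 mm or knocked over (distance of timer from where it was at the start of the episode above 0.02 m or angle between timer's own z axis and vertical above 0.3 rad).
It fails at once if the vial is moved more than 20 mm or knocked over (distance of vial from where it was at the start of the episode above 0.02 m or angle between vial's own z axis and vertical above 0.3 rad).
It fails at once if the carton is moved more than 20 mm or knocked over (distance of reagent_box from where it was at the start of the episode above 0.02 m or angle between reagent_box's own z axis and vertical above 0.3 rad).
It also fails if it takes over 38 s, if anything falls off the work surface, if the arm or the gripper's body presses on something with over 40 N, if the wrist force passes 120 N, or if a joint passes its speed limit or range.

## Working session

There is one attempt and no reset: what is moved stays moved. The work goes in short steps, Python scripts to look and compute and a shell command to move; the robot and the scene stay as the last step left them, time stands still between calls to the robot, and variables do not carry over. Pictures are saved under pics/ and viewed, at most 10 in all, crops included, and the job is handed in when it is done.

```bash
mkdir -p pics; ls; python3 - <<'E'
from cell import *
import cv2,numpy as np
s=observe();print({k:np.round(v,3) for k,v in s.items()})
for n in("scene","top"):
    cv2.imwrite(f"pics/{n}0.png",get_image(n)[:,:,::-1]);p=camera_params(n);print(n,{k:np.round(v,4).tolist() for k,v in p.items() if not isinstance(v,str)})
E
```

```text
pics
{'clock': np.float64(0.0), 'joints': array([ 1.049,  0.435,  0.025,  1.574, -0.012,  1.134, -0.075]), 'dq': array([-0.001, -0.   ,  0.   , -0.   , -0.   , -0.   , -0.001]), 'joint_efforts': array([ 0.0000e+00, -6.6786e+01,  9.8500e-01, -3.1447e+01, -6.1000e-02,
        4.3000e-02,  0.0000e+00]), 'position': array([ 0.254, -0.571,  0.237]), 'ee_rot': array([-3.071e+00, -6.530e-01,  1.000e-03]), 'force': array([-0.217,  0.257,  0.364]), 'ft_torque': array([-0.014, -0.005, -0.026]), 'gripper_force': np.float64(0.0), 'width': np.float64(1.002)}
scene {'intrinsics': [[461.125, 0.0, 281.507], [0.0, 461.125, 203.2702], [0.0, 0.0, 1.0]], 'dist': [-0.1221, 0.0, 0.0, 0.0, 0.0], 'eye': [0.0859, -0.449, 0.4924], 'rotation': [-1.9998, 0.6861, -0.4156]}
top {'intrinsics': [[492.5443, 0.0, 282.3336], [0.0, 492.5443, 207.741], [0.0, 0.0, 1.0]], 'dist': [-0.089, 0.0, 0.0, 0.0, 0.0], 'eye': [0.3536, 0.1516, 0.9789], 'rotation': [-2.058, 2.1578, -0.2481]}
```

View pics/scene0.png

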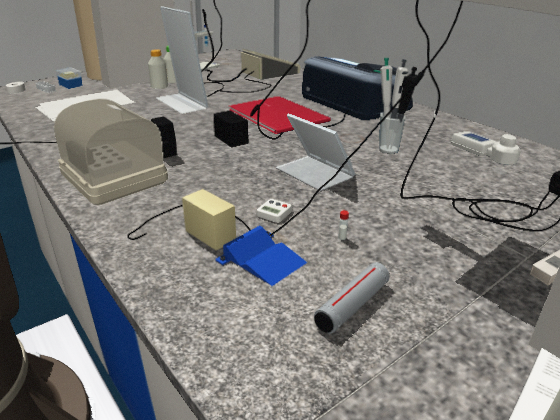

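View pics/top0.png

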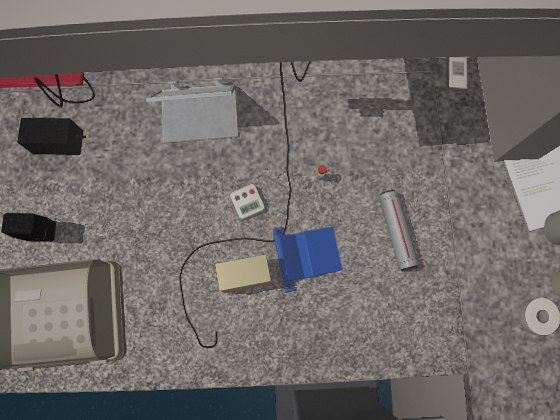

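The scene view shows the tube at (352,298), the block at (262,254), the carton at (209,220), the timer at (275,209) and the vial at (344,226). The top view shows the tube from (389,193) to (409,267) with its red line up, the ramp foot from (332,229) to (341,271), the vial at (322,170) and the timer at (247,202). Next I'll zoom in to read the corners.

```bash
cat > h.py <<'E'
import cv2,numpy as np
from cell import *
from scipy.spatial.transform import Rotation as R
def ray(n,uv):
    p=camera_params(n);K=np.array(p["intrinsics"]);r=np.array(p["rotation"])
    r=R.from_rotvec(r).as_matrix() if r.size==3 else r
    q=cv2.undistortPoints(np.float64(uv).reshape(-1,1,2),K,np.array(p["dist"]))[:,0]
    return np.array(p["eye"]),np.c_[q,np.ones(len(q))]@r.T
def pt(n,uv,z):
    e,d=ray(n,uv); return e+d*((np.asarray(z)-e[2])/d[:,2])[:,None]
def proj(n,X):
    p=camera_params(n);r=np.array(p["rotation"]);r=R.from_rotvec(r).as_matrix() if r.size==3 else r
    return cv2.projectPoints(np.float64(X),cv2.Rodrigues(r.T)[0],-r.T@np.array(p["eye"]),np.array(p["intrinsics"]),np.array(p["dist"]))[0][:,0]
E
python3 - <<'E'
from h import *
a=cv2.imread("pics/top0.png")[160:305,260:440];cv2.imwrite("pics/c.png",cv2.resize(a,None,fx=4,fy=4,interpolation=cv2.INTER_CUBIC))
print(pt("top",[[332,229],[341,271],[389,193],[409,267],[322,170],[247,202]],[0,0,.02,.02,.058,.018]).round(3))
E
```

```text
[[ 0.527  0.037  0.   ]
 [ 0.441  0.025  0.   ]
 [ 0.591 -0.082  0.02 ]
 [ 0.44  -0.107  0.02 ]
 [ 0.634  0.055  0.058]
 [ 0.586  0.206  0.018]]
```

View pics/c.png

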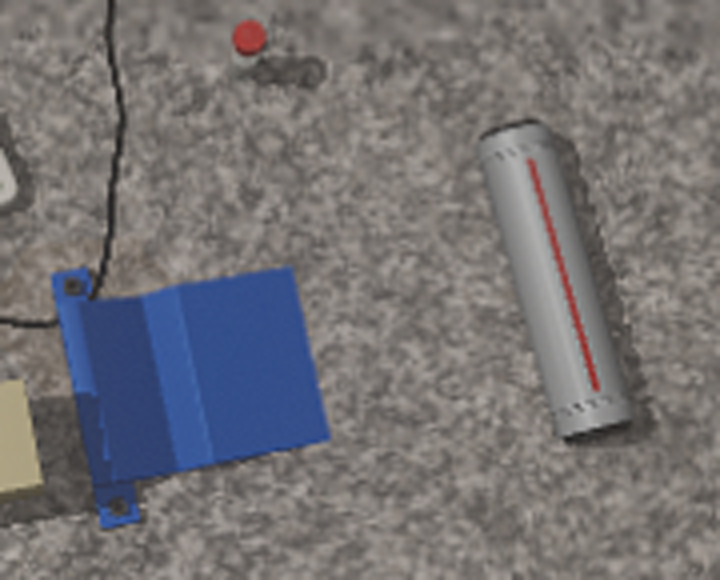

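The crop shows the ramp foot at (292,267)-(330,440), the crest at (182,287)-(213,463), the V's bottom at (144,293)-(178,473), and the tube's end middles at about (513,130) and (598,429). I'll fit the poses from these.

```bash
python3 - <<'E'
from h import *
from scipy.optimize import least_squares
uv=np.array([[292,267],[330,440],[182,287],[213,463],[144,293],[178,473]])/4+[260,160]
m=np.array([[.045,-.078,0],[-.045,-.078,0],[.045,-.018,.014],[-.045,-.018,.014],[.045,0,.003],[-.045,0,.003]])
T=lambda q,m:m@R.from_euler('z',q[2]).as_matrix().T+[q[0],q[1],0]
s=least_squares(lambda q:(proj("top",T(q,m))-uv).ravel(),[.48,.1,0.1])
print("block",s.x.round(4),s.fun.round(2))
t=pt("top",np.array([[513,130],[598,429]])/4+[260,160],[.02,.02]);d=t[0]-t[1]
print("tube",t.round(4),t.mean(0).round(4),np.linalg.norm(d),np.arctan2(d[1],d[0]))
b=s.x; c=t.mean(0)
v=pt("top",np.array([[249,37]])/4+[260,160],[.058])[0]
tm=pt("top",[[247,202]],[.018])[0]
for n,p in(("tube",c),("vial",v),("timer",tm)):
    print(n,"in block frame",(R.from_euler('z',-b[2]).apply(p-[b[0],b[1],0])).round(4))
# check in scene view
print(proj("scene",T(b,m)).round(0), proj("scene",t).round(0))
s=observe();print(R.from_rotvec(s["ee_rot"]).as_matrix().round(3),s["position"])
E
```

```text
block [0.4754 0.1046 0.1386] [ 0.45  0.12  0.28  0.62 -0.76 -0.69  0.46 -0.07 -0.32  0.4  -0.11 -0.39]
tube [[ 0.5923 -0.0801  0.02  ]
 [ 0.4396 -0.1079  0.02  ]] [ 0.5159 -0.094   0.02  ] 0.15519344252259107 0.18025804678970925
tube in block frame [ 0.0127 -0.2023  0.02  ]
vial in block frame [ 0.1516 -0.0719  0.058 ]
timer in block frame [0.1237 0.0846 0.018 ]
[[307. 263.]
 [271. 287.]
 [282. 243.]
 [246. 264.]
 [275. 244.]
 [239. 265.]] [[380. 272.]
 [324. 322.]]
[[ 0.914  0.407 -0.001]
 [ 0.407 -0.914  0.001]
 [-0.    -0.001 -1.   ]] [ 0.25393431 -0.57062811  0.2370471 ]
```

```bash
python3 -m pendant '[0.042,-0.027,0,0,0,0,0.0918, 0.042,-0.027,0,0,0,0,0.0918, 0.042,-0.027,0,0,0,0,0.0918, 0.042,-0.027,0,0,0,0,0.0918, 0.042,-0.027,0,0,0,0,0.0918, 0.042,-0.027,0,0,0,0,0.0918, 0.042,-0.027,0,0,0,0,0.0918, 0.042,-0.027,0,0,0,0,0.0918, 0.042,-0.027,0,0,0,0,0.0918, 0.042,-0.027,0,0,0,0,0.0918]'
python3 -m pendant '[0,0,0,0,0,-0.1665,0.0918, 0,0,0,0,0,-0.1665,0.0918, 0,0,0,0,0,-0.1665,0.0918, 0,0,0,0,0,-0.1665,0.0918, 0,0,0,0,0,-0.1665,0.0918, 0,0,0,0,0,-0.1665,0.0918, 0,0,0,0,0,-0.1665,0.0918, 0,0,0,0,0,-0.1665,0.0918, 0,0,0,0,0,0,0.0918, 0,0,0,0,0,0,0.0918]'
cat > st.py <<'E'
from h import *
s=observe();M=R.from_rotvec(s["ee_rot"]).as_matrix();p=s["position"]
bl=R.from_euler('z',-.1386)
print("t",round(float(s["clock"]),2),"pos",p.round(4),"block-frame",bl.apply(p-[.4754,.1046,0]).round(4),"yaw",np.arctan2(M[1,0],M[0,0]).round(4),"down",M[:,2].round(3),"F",np.round(s["force"],1))
g=np.array([.527,-.153,.12]);print("to prestart, tool axes",(M.T@(g-p)).round(4))
E
python3 st.py
```

```text
clock: 1.35
position: [0.5286, -0.1522, 0.2375]
ee_rot: [-3.073, -0.653, 0.001]
force: [0.4, 0.2, 0.1]
width: 1.004
gripper_force: 0.0
clock: 2.6
position: [0.5279, -0.1536, 0.2375]
ee_rot: [-2.017, -2.408, 0.0]
force: [-1.2, 0.4, 0.1]
width: 0.997
gripper_force: 0.0
t 2.6 pos [ 0.5279 -0.1536  0.2375] block-frame [ 0.0164 -0.263   0.2375] yaw 1.7469 down [-0.  0. -1.] F [-1.2  0.4  0.1]
to prestart, tool axes [ 0.0007 -0.0008  0.1175]
```

```bash
python3 -m pendant '[0,0,0.045,0,0,0,0.0918, 0,0,0.045,0,0,0,0.0918, 0,0,0.045,0,0,0,0.0918, 0,0,0.045,0,0,0,0.0918, 0,0,0.02,0,0,0,0.0918, 0,0,0.0105,0,0,0,0.0918, 0,0,0,0,0,0,0.0918]'
python3 st.py; python3 - <<'E'
from h import *
a=get_image("top")[130:320,230:450,::-1];b=get_image("wrist")[:,:,::-1]
cv2.imwrite("pics/d.png",np.vstack([cv2.resize(a,(440,380)),cv2.resize(b,(440,220))])[:600])
E
```

```text
clock: 3.48
position: [0.5281, -0.1535, 0.0271]
ee_rot: [-2.014, -2.411, 0.001]
force: [-0.1, 0.3, 0.7]
width: 0.999
gripper_force: 0.0
t 3.48 pos [ 0.5281 -0.1535  0.0271] block-frame [ 0.0165 -0.2629  0.0271] yaw 1.7497 down [-0.001 -0.    -1.   ] F [-0.1  0.3  0.7]
to prestart, tool axes [ 0.0007 -0.001  -0.0929]
```

View pics/d.png

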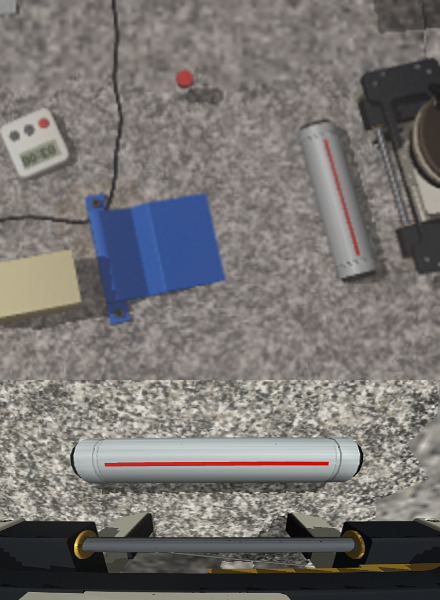

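The wrist view shows the tube level across the picture (columns 71-362), centred on and parallel to the fingers. Starting the push.

```bash
python3 -m pendant '[0.006,0,0,0,0,0,0.0918, 0.006,0,0,0,0,0,0.0918, 0.006,0,0,0,0,0,0.0918, 0.004,0,0,0,0,0,0.0918, 0.004,0,0,0,0,0,0.0918, 0.004,0,0,0,0,0,0.0918, 0.004,0,0,0,0,0,0.0918, 0.004,0,0,0,0,0,0.0918, 0.004,0,0,0,0,0,0.0918, 0.004,0,0,0,0,0,0.0918]'
python3 -m pendant '[0.004,0,0,0,0,0,0.0918, 0.004,0,0,0,0,0,0.0918, 0.004,0,0,0,0,0,0.0918, 0.004,0,0,0,0,0,0.0918, 0.004,0,0,0,0,0,0.0918, 0.004,0,0,0,0,0,0.0918, 0.004,0,0,0,0,0,0.0918]'
python3 st.py; python3 - <<'E'
from h import *
a=get_image("top")[130:320,230:450,::-1];b=get_image("wrist")[:,:,::-1]
cv2.imwrite("pics/e.png",np.vstack([cv2.resize(a,(440,380)),cv2.resize(b,(440,220))])[:600])
E
```

```text
clock: 4.82
position: [0.5198, -0.108, 0.0272]
ee_rot: [2.013, 2.412, -0.0]
force: [0.1, 0.2, -0.5]
width: 1.002
gripper_force: 0.1
clock: 5.7
position: [0.5148, -0.0805, 0.0272]
ee_rot: [2.013, 2.412, -0.0]
force: [0.1, -0.2, 0.4]
width: 1.002
gripper_force: 0.1
t 5.7 pos [ 0.5148 -0.0805  0.0272] block-frame [ 0.0134 -0.1888  0.0272] yaw 1.7507 down [-0. -0. -1.] F [ 0.1 -0.2  0.4]
to prestart, tool axes [-0.0735 -0.001  -0.0928]
```

View pics/e.png

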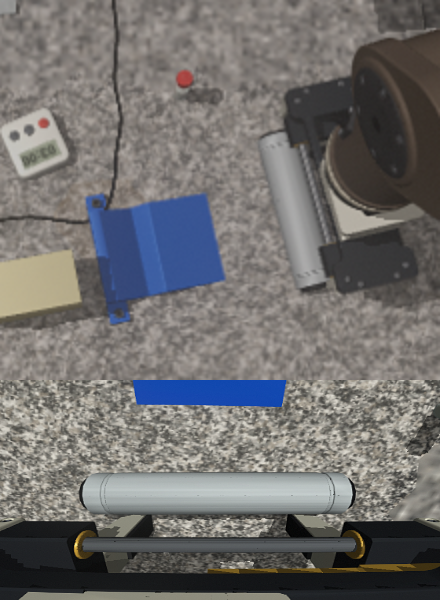

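The red line has rolled out of sight. The tube lies square and centred on the fingers, with the ramp ahead at (210,392). I'll continue, turning slightly to line up with the V.

```bash
python3 -m pendant '[0.004,0,0,0,0,0.004,0.0918, 0.004,0,0,0,0,0.004,0.0918, 0.004,0,0,0,0,0.004,0.0918, 0.004,0,0,0,0,0.004,0.0918, 0.004,0,0,0,0,0.004,0.0918, 0.004,0,0,0,0,0.004,0.0918, 0.004,0,0,0,0,0.004,0.0918, 0.004,0,0,0,0,0.004,0.0918, 0.004,0,0,0,0,0.004,0.0918, 0.004,0,0,0,0,0.004,0.0918]'
python3 -m pendant '[0.004,0,0,0,0,0,0.0918, 0.004,0,-0.001,0,0,0,0.0918, 0.004,0,-0.001,0,0,0,0.0918, 0.004,0,-0.001,0,0,0,0.0918, 0.004,0,-0.001,0,0,0,0.0918, 0.004,0,-0.001,0,0,0,0.0918, 0.004,0,-0.001,0,0,0,0.0918]'
python3 st.py; python3 - <<'E'
from h import *
a=get_image("top")[130:320,230:450,::-1];b=get_image("wrist")[:,:,::-1]
cv2.imwrite("pics/f.png",np.vstack([cv2.resize(a,(440,380)),cv2.resize(b,(440,220))])[:600])
E
```

```text
clock: 7.05
position: [0.5084, -0.041, 0.0272]
ee_rot: [2.061, 2.371, -0.0]
force: [-0.5, -0.5, -0.4]
width: 1.001
gripper_force: 0.1
clock: 7.92
position: [0.5045, -0.0133, 0.0333]
ee_rot: [2.061, 2.371, 0.0]
force: [-0.3, 0.8, 0.2]
width: 1.0
gripper_force: 0.1
t 7.92 pos [ 0.5045 -0.0133  0.0333] block-frame [ 0.0125 -0.1208  0.0333] yaw 1.7107 down [ 0. -0. -1.] F [-0.3  0.8  0.2]
to prestart, tool axes [-0.1415  0.0028 -0.0867]
```

View pics/f.png

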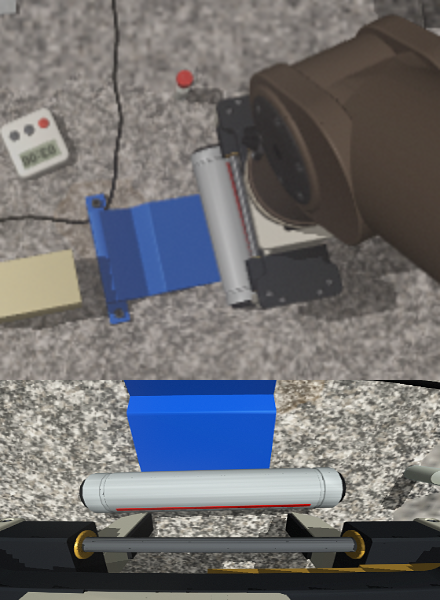

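The tube has reached the ramp foot at about (225,228) and is slightly skew, about 0.04 rad in the wrist view. It should settle on both fingers as it climbs, so I'll continue gently.

```bash
python3 -m pendant '[0.004,0,0,0,0,0,0.0918, 0.004,0,0,0,0,0,0.0918, 0.004,0,0,0,0,0,0.0918, 0.004,0,0,0,0,0,0.0918, 0.004,0,0,0,0,0,0.0918, 0.004,0,0,0,0,0,0.0918, 0.004,0,0,0,0,0,0.0918, 0.004,0,-0.001,0,0,0,0.0918, 0.004,0,-0.001,0,0,0,0.0918]'
python3 st.py; python3 - <<'E'
from h import *
a=get_image("top")[130:320,230:450,::-1];b=get_image("wrist")[:,:,::-1]
cv2.imwrite("pics/g.png",np.vstack([cv2.resize(a,(440,380)),cv2.resize(b,(440,220))])[:600])
E
```

```text
clock: 9.15
position: [0.4994, 0.0223, 0.0353]
ee_rot: [-2.061, -2.371, 0.0]
force: [1.5, -4.4, 2.8]
width: 1.002
gripper_force: 2.1
t 9.15 pos [0.4994 0.0223 0.0353] block-frame [ 0.0124 -0.0848  0.0353] yaw 1.7107 down [-0. -0. -1.] F [ 1.5 -4.4  2.8]
to prestart, tool axes [-0.1775  0.0029 -0.0847]
```

View pics/g.png

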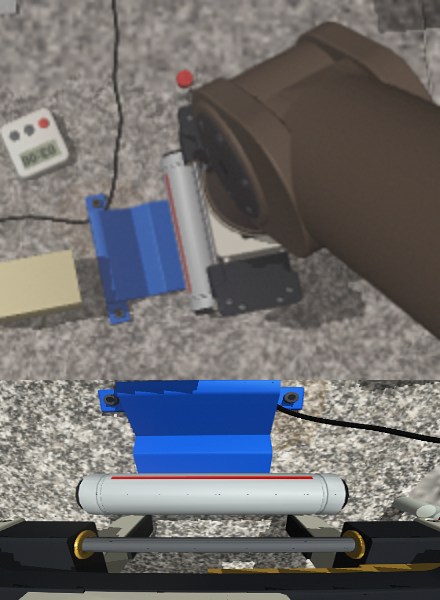

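The tube is on the ramp, now parallel to the crest and on both fingers. I'll push slowly over the crest.

```bash
python3 -m pendant '[0.003,0,0,0,0,0,0.0918, 0.003,0,0,0,0,0,0.0918, 0.003,0,0,0,0,0,0.0918, 0.003,0,0,0,0,0,0.0918, 0.003,0,0,0,0,0,0.0918]'
python3 -m pendant '[0.003,0,0,0,0,0,0.0918, 0.003,0,0,0,0,0,0.0918, 0.003,0,0,0,0,0,0.0918, 0.003,0,0,0,0,0,0.0918]'
python3 st.py; python3 - <<'E'
from h import *
a=get_image("top")[130:320,230:450,::-1];b=get_image("wrist")[:,:,::-1]
cv2.imwrite("pics/i.png",np.vstack([cv2.resize(a,(440,380)),cv2.resize(b,(440,220))])[:600])
E
```

```text
clock: 9.88
position: [0.4973, 0.0371, 0.0352]
ee_rot: [2.061, 2.371, -0.0]
force: [0.8, -3.5, 3.0]
width: 1.002
gripper_force: 2.1
clock: 10.38
position: [0.4956, 0.049, 0.0352]
ee_rot: [-2.061, -2.371, 0.0]
force: [0.7, -4.4, 2.3]
width: 1.002
gripper_force: 2.1
t 10.38 pos [0.4956 0.049  0.0352] block-frame [ 0.0124 -0.0578  0.0352] yaw 1.7107 down [-0. -0. -1.] F [ 0.7 -4.4  2.3]
to prestart, tool axes [-0.2044  0.0029 -0.0848]
```

View pics/i.png

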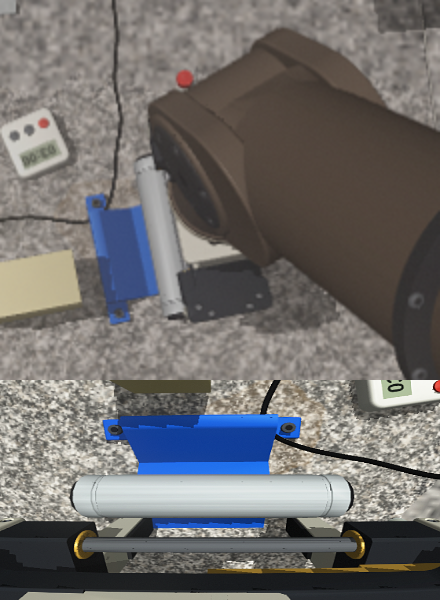

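The tube is almost at the crest and still square. The last few millimetres go in short calls, until the force drops.

```bash
python3 -m pendant '[0.002,0,0,0,0,0,0.0918, 0.002,0,0,0,0,0,0.0918, 0.002,0,0,0,0,0,0.0918]' | grep -E "pos|force"
python3 -m pendant '[0.002,0,0,0,0,0,0.0918, 0.002,0,0,0,0,0,0.0918]'| grep -E "pos|force"
```

```text
position: [0.4948, 0.0549, 0.0352]
force: [0.2, -2.8, 1.2]
gripper_force: 1.2
position: [0.4942, 0.0595, 0.0352]
force: [0.2, -0.1, -0.4]
gripper_force: 0.1
```

The contact force is gone, so the tube has gone over the crest. I'll back off and check.

```bash
python3 -m pendant '[-0.003,0,0,0,0,0,0.0918, -0.006,0,0,0,0,0,0.0918, -0.012,0,0,0,0,0,0.0918, -0.02,0,0,0,0,0,0.0918, -0.02,0,0,0,0,0,0.0918, 0,0,-0.03,0,0,0,0.0918, 0,0,-0.03,0,0,0,0.0918, 0,0,0,0,0,0,0.0918, 0,0,0,0,0,0,0.0918]'
python3 st.py; python3 - <<'E'
from h import *
T=lambda m:np.array(m)@R.from_euler('z',.1386).as_matrix().T+[.4754,.1046,0]
print("expected seat ends top px",proj("top",T([[.08,0,.0274],[-.08,0,.0274]])))
a=get_image("top")[130:320,230:450,::-1];b=get_image("wrist")[:,:,::-1]
cv2.imwrite("pics/j.png",np.vstack([cv2.resize(a,(440,380)),cv2.resize(b,(440,220))])[:600])
E
```

```text
clock: 12.22
position: [0.5025, -0.0025, 0.0948]
ee_rot: [-2.062, -2.37, 0.001]
force: [-0.4, -0.3, -0.6]
width: 1.002
gripper_force: 0.0
t 12.22 pos [ 0.5025 -0.0025  0.0948] block-frame [ 0.0121 -0.1098  0.0948] yaw 1.7098 down [-0. -0. -1.] F [-0.4 -0.3 -0.6]
to prestart, tool axes [-0.1524  0.0034 -0.0251]
expected seat ends top px [[292.71232491 214.37721738]
 [308.59931139 294.8628944 ]]
```

View pics/j.png

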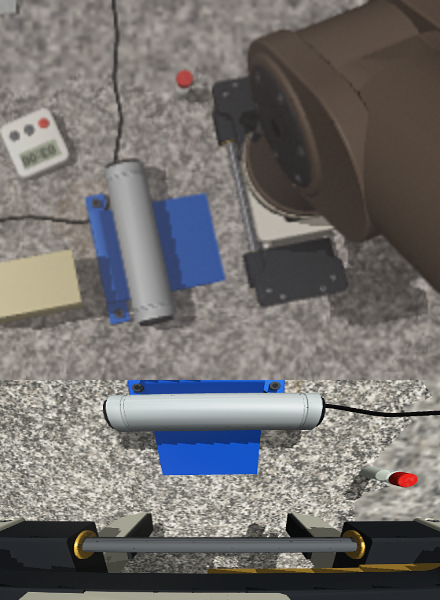

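The tube lies in the V from (124,163) to (155,321); I expected (125,169) to (157,330), so it is only a few mm off along the V. It is parallel, both ends overhang, and the bystanders haven't moved. Handing in.

```bash
python3 -c "
from cell import *;print(sign_off())"
```

```text
the job is handed in; nothing more can be done
None
```

The tube was rolled up the ramp and handed in lying in the V, parallel to it and about 4 mm off centre lengthwise, both ends overhanging. The timer, vial and carton were undisturbed and about 12 s of the 38 s were used; the sign-off returned no verdict.

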